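# Raise the counterweighted knife arm of a card cutter

### The arm

A 6-joint arm with a two-finger parallel gripper is mounted at the origin on the work surface. World frame = base frame: x ahead of the robot, y to its left, z up, the work surface at z = 0. Lengths are in m, angles in degrees, forces in N, time in s.
With the tool pointing down it reaches from about 0.4 to 0.825 m from the base axis. Payload 7 kg.
Tool frame: the origin (TCP) lies on the centre line of the jaws, within the pads' length; the fingertips stand 19 mm ahead of it and the grasp point (between the pads) is the TCP; z points along the fingers, y is the line along which they close (so a half turn about z gives the same grasp; the last joint's range is limited). The gripper opens to 88 mm and grips with 3 to 60 N. Pads are 19 mm wide; open, the fingers measure 130 mm over their backs; the gripper's body (78 mm by 193 mm) begins 47 mm behind the grasp point.
Start: joints at [-48.581, 20.546, 0.682, 0, -70.136, -16.507], TCP at [0.284, -0.612, 0.246] pointing down, gripper open.
Joint ranges: [-176.03, 176.03], [-82.01, 121.73], [-58.28, 71.71], [-173.87, 95.51], [-174.79, -0.11], [-173.66, 173.66]. Speed limits (degrees/s): [136.94, 136.94, 172.46, 180, 180, 180].

### API

Orientations are given as [roll, pitch, yaw] about the fixed x, y, z axes, in that order (R = Rz(yaw) Ry(pitch) Rx(roll)).
In Python, from plant import get_state, capture, close_job gives the robot as it stands.
- The arm moves only by the tool apply_moves, never from a script. Its argument "targets" is a list of rows, each a list of 7 numbers: the opening, from 0 (shut) to 1 (fully open), then the shift along the tool's x, y, z normalised to -1 to 1, where 1 is 1000 mm, then the turn, a rotation vector about the tool's x, y, z normalised to -1 to 1, where 1 is 90 degrees. In form: [[claw, tx, ty, tz, ax, ay, az], ...]. A call has 1 to 20 rows; each row shifts and turns the commanded pose from where the row before left it, along the tool's axes as they then stand; what a row does not reach is not made up. A row lasts 1/12 s, in which the tool goes at most 41.7 mm and 7.16 degrees, less where a joint would pass 70% of its speed; a pose out of reach is approached as far as the arm can. A call with a number of a shift or a turn outside -1 to 1 is refused whole. A call with a gripper value outside its range is refused whole. The fingers move at their own pace and stop on an object; "newtons" is the grip in N (left out, the last holds). Time passes only in rows, so rows that do not move let the fingers close. It gives the time, the measured TCP pose, the force, the opening and the grip force at its end, in the units of the state.
- get_state(): the state, without advancing time (a new reading comes with each control period).
- capture(name): name is "side" or "top" or "wrist"; returns a dict with "frame" (400x640x3 uint8, red, green, blue), "range_z" (400x640 float32, m along the optical axis (not along the pixel's ray), 0 where there is no reading), "camera_matrix" (3x3 intrinsics, pixels), "T" (4x4, takes a point from camera to world coordinates). Camera axes: x right, y down, z forward; pixel columns grow to the right and rows downward; lengths in m; the calibration is good to about 2 mm. A picture is of the moment at which its call begins.
- close_job(): hands the job in; it is judged then, once.
The state is a dict: "time_s": time; "joints": joint angles; "qd": joint speeds; "joint_torque": joint torques, N m; "tcp_pos": TCP position; "eef_rot": TCP orientation; "contact_force": force on the tool from outside, world axes, zero at the start; "moment": the same for the moment, N m; "gripper_width": finger opening in m; "gripper_force": force on a finger pad.
Only numpy, scipy, OpenCV 4.12 (cv2) and the standard library are available. Lean on these libraries where they do the work, as an engineer would, in place of code of your own. Each camera call takes 0.05 s, during which the arm holds its last target. There are 200 camera calls.

### The job

Open the card cutter for the next card: push up under its black handle with the fingertips and ease the knife arm past its balance point, so that the counterweight carries it fully open and it stays raised by itself. Push the handle, do not take it between the fingers; keep off the blade, and leave the ink jar, ink bottle and brush pot standing where they are.

Things in the scene. Friction and masses are not known exactly. Their poses are not given: they have to be found in the camera images.
- cutter: Bench card cutter, fixed: grey ruled bed on blue cheeks, x -127 to 137, y -154 to 150 mm, top 62 mm up; fence at the far edge (74 mm up), clamp bar and clear guard at the right edge (98 mm up). Origin on the bench under the bed; x away from the user, y left, z up. The arm's pivot axis is parallel to y through (130, -165, 75) mm; arm and handle swing in the plane y = -165 mm, right of the bed.
- knife_arm (a joint): Knife arm angle, rad: 0 = down (at the start); grows as the handle rises and goes over towards the fence; 1.2 = fully open at its stop. Below the balance point at about 0.6 it falls shut; beyond, the dark steel counterweight on the tail behind the pivot swings it to 1.2 and holds it. Damped, slight friction. 2 to 4 N upwards at the handle raises it, less towards balance.
- grip: Black round handle at the end of the grey knife arm, overhanging the near end of the bed, free beneath; 110 mm long, 28 mm thick (30 at the outer end). Origin at its middle: 322 mm from the pivot along the arm and 23 mm above it, 98 mm above the bench when down. x runs along the handle towards the pivot, y left along the pivot axis, z to its upper side; cranked up 0.2 rad from the arm.
- grip_end (a point): Middle of the outer (free) end face of the handle, 55 mm from the handle's middle, 109 mm above the bench when the arm is down. Axes as grip.
- blade: Curved steel knife blade, 3 mm thick, on the bed side of the arm, its edge below the arm. Sharp: must not be touched. Origin at its near end, in line with the pivot and 255 mm from it; x runs along the arm to the pivot, z to the arm's upper side. It spans x = 0 to 224 mm and reaches 26 mm below the origin; the arm above it is 14 mm wide and ends 17 mm nearer the handle.
- ink_jar: Black jar of ink with a dark lid, 68 mm across, 85 mm tall, standing loose on the bench. Origin at the middle of its underside.
- ink_bottle: Small amber bottle with a white cap and paper label, 44 mm across, 75 mm tall, standing loose on the bench. Origin at the middle of its underside.
- brush_pot: Terracotta-coloured pot of brushes, 72 mm across, 85 mm tall, 160 mm with its brushes, standing loose on the bench. Origin at the middle of its underside.
Not all that is in view belongs to the job. Of the things that look like the brush_pot, the larger one is meant.

How it is judged (in metres and radians):
On the way, in this order (a step that is already met when the one before it is completed fails the run):
1. the fingers push on the handle while the arm is still low (contact force between the fingers and grip above 0.5 N and value of joint knife_arm below 0.4 rad), for 0.1 s.
2. the knife arm is past its balance point (value of joint knife_arm above 0.8 rad), for 0.1 s.
At the end, for the whole second after the job is handed in: The knife arm stands fully open (joint above 1.1 of 1.2 rad) and still, with nothing holding it; jar, bottle and brush pot stand upright within 20 mm of where they were (value of joint knife_arm above 1.1 rad and velocity of joint knife_arm between -0.05 and 0.05 rad/s and distance of each of ink_jar, ink_bottle, brush_pot from where it was at the start of the episode below 0.02 m and angle between each of ink_jar, ink_bottle, brush_pot's own z axis and vertical below 0.2 rad); the robot touches nothing.
It fails at once if the handle is taken between the fingers (x of the grasp point in the frame of grip between -0.065 and 0.06 m and y of the grasp point in the frame of grip between -0.013 and 0.013 m and z of the grasp point in the frame of grip between -0.013 and 0.013 m).
It fails at once if the blade is touched (contact force between any of the fingers, the arm and blade above 0.3 N).
It fails at once if the knife arm is flung (faster than 2.5 rad/s) (velocity of joint knife_arm above 2.5 rad/s or velocity of joint knife_arm below -2.5 rad/s).
It fails at once if a bystander is shoved, lifted or knocked over (distance of any of ink_jar, ink_bottle, brush_pot from where it was at the start of the episode above 0.02 m or angle between any of ink_jar, ink_bottle, brush_pot's own z axis and vertical above 0.3 rad).
It also fails if it takes over 38 s, if anything falls off the work surface, if the arm or the gripper's body presses on something with over 40 N, if the wrist force passes 120 N, or if a joint passes its speed limit or range.

## Working session

There is one attempt and no reset: what is moved stays moved. The work goes in short steps, Python scripts to look and compute and a tool call to move; the robot and the scene stay as the last step left them, time stands still between calls to the robot, and variables do not carry over. Pictures are saved under pics/ and viewed, at most 10 in all, crops included, and the job is handed in when it is done.

Besides the shell and the picture viewer there is one more tool, called after "Request:" by a JSON object that holds its "op" and its "data", one argument or row to a line. apply_moves: Moves the arm, as the interface text tells. Scaled input: -1 to 1 covers 1000 mm each way for a shift and 90 degrees each way for a turn. Its arguments: {"type":"object","properties":{"targets":{"type":"array","items":{"type":"array","items":{"type":"number"}}},"newtons":{"type":"number"}},"required":["targets"]}

```bash
mkdir -p pics
cat > h.py <<'E'
import numpy as np,cv2
from plant import get_state,capture,close_job
def snap(n,f):
    c=capture(n); cv2.imwrite(f'pics/{f}.png',c['frame'][:,:,::-1]); np.savez(f'{f}.npz',**c); return c
def P(f,u,v,r=1):
    c=np.load(f'{f}.npz'); d=c['range_z'][v-r:v+r+1,u-r:u+r+1]; d=np.median(d[d>0]) if (d>0).any() else 0
    p=d*np.linalg.inv(c['camera_matrix'])@[u,v,1]; return (c['T']@[*p,1])[:3].round(4)
E
python3 - <<'E'
from h import *
snap('top','top0');snap('side','side0')
s=get_state();print(s)
for f in('top0','side0'):print(np.load(f+'.npz')['T'].round(3),np.load(f+'.npz')['camera_matrix'])
E
```

```text
{'time_s': 0.1, 'joints': array([-4.85812954e+01,  2.05863794e+01,  6.40373459e-01, -1.72968508e-02,
       -7.01349332e+01, -1.65071976e+01]), 'qd': array([ 0.03596407, -0.04791034,  0.0473812 ,  0.14406958, -0.06008575,
        0.06163456]), 'joint_torque': array([-2.49794302e-04, -5.84162557e+01,  2.93753314e+01,  7.01566994e+00,
        1.01582502e-02, -8.87229277e-06]), 'tcp_pos': array([ 0.28414001, -0.61184969,  0.24473873]), 'eef_rot': array([ 1.79917776e+02, -7.40878975e-03, -1.55094377e+02]), 'contact_force': array([-0.4516109 ,  0.02330021,  0.08806546]), 'moment': array([-0.00689549, -0.00476389,  0.04419648]), 'gripper_force': 0.0, 'gripper_width': 0.08775479026427051}
[[ 0.015 -0.995  0.103  0.47 ]
 [-1.    -0.015 -0.003 -0.052]
 [ 0.004 -0.103 -0.995  1.323]
 [ 0.     0.     0.     1.   ]] [[493.05224539   0.         319.59124596]
 [  0.         493.05224539 199.2632343 ]
 [  0.           0.           1.        ]]
[[-0.952 -0.185  0.245  0.323]
 [-0.306  0.588 -0.749  0.768]
 [-0.006 -0.787 -0.616  0.787]
 [ 0.     0.     0.     1.   ]] [[435.92893051   0.         315.7855379 ]
 [  0.         435.92893051 203.1189663 ]
 [  0.           0.           1.        ]]
```

View pics/top0.png

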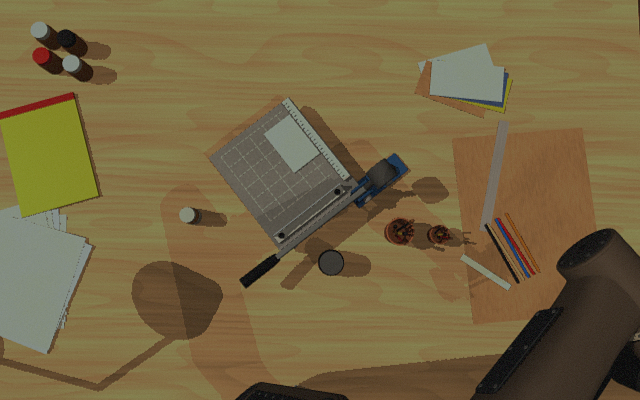

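View pics/side0.png

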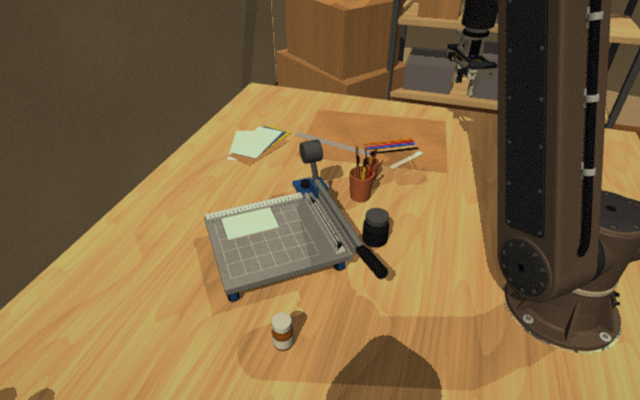

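Top view: handle from (243,284) to (280,256), pivot near (360,190), counterweight (384,172), jar (331,262), bottle (190,216). Pots: (400,231) is the larger and so the one meant; (439,235) is smaller. Neither gets reached for.

Run:
```python
from h import *
for n,u,v in [('gend',244,283),('gmid',260,271),('gin',277,258),('armmid',320,222),('cw',384,172),('jar',331,262),('bottle',188,215),('pot',400,231),('pot2',438,235),('bedNearL',212,157),('bedFarL',288,103),('bedNear R',278,240),('fence',345,175)]:
    print(n,P('top0',u,v))
for n,u,v in [('gend',383,272),('gmid',372,262),('gin',362,250),('jar',376,213)]: print('s',n,P('side0',u,v))
i=cv2.imread('pics/top0.png')[130:310,170:470]; cv2.imwrite('pics/c1.png',cv2.resize(i,None,fx=2.6,fy=2.6,interpolation=2))
```

```text
gend [0.3886 0.123  0.1218]
gmid [0.4172 0.0865 0.1114]
gin [0.449  0.0471 0.0966]
armmid [ 0.5392 -0.0577  0.1012]
cw [ 0.6521 -0.204   0.1934]
jar [ 0.4408 -0.0867  0.0844]
bottle [0.5535 0.2768 0.075 ]
pot [ 0.5236 -0.2716  0.0087]
pot2 [ 0.5137 -0.3668  0.0332]
bedNearL [0.7063 0.2249 0.0594]
bedFarL [0.849  0.0298 0.0737]
bedNear R [0.4938 0.0477 0.0709]
fence [ 0.6624 -0.1202  0.0721]
s gend [0.3858 0.1278 0.1123]
s gmid [0.4135 0.1084 0.1144]
s gin [0.4438 0.0693 0.1047]
s jar [ 0.4438 -0.0919  0.0854]
```

View pics/c1.png

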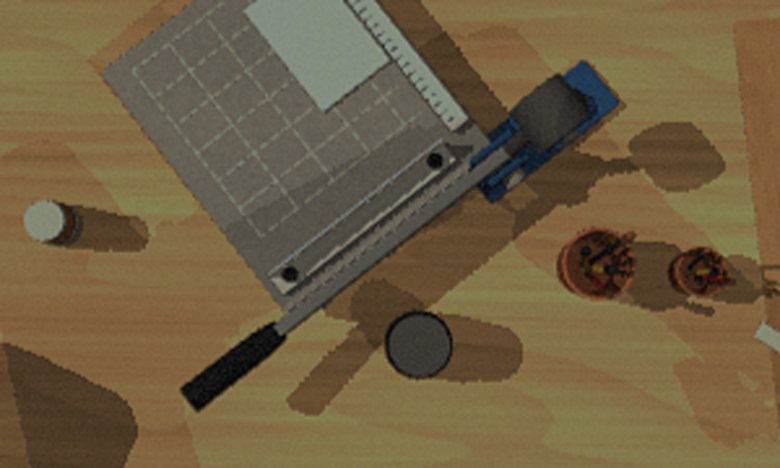

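Request:
{"op": "apply_moves", "data": {
  "targets": [
    [0, 0, 0.02, -0.018, 0, 0, 0],
    [0, 0, 0.022, -0.02, 0, 0, 0],
    [0, 0, 0.022, -0.02, 0, 0, 0],
    [0, 0, 0.022, -0.02, 0, 0, 0],
    [0, 0, 0.022, -0.02, 0, 0, 0],
    [0, 0, 0.022, -0.02, 0, 0, 0],
    [0, 0, 0.022, -0.02, 0, 0, 0],
    [0, 0, 0.022, -0.018, 0, 0, 0]
  ]
}}

```text
time_s: 0.77
tcp_pos: [0.2103, -0.4533, 0.4024]
eef_rot: [180.0, -0.0, -155.1]
contact_force: [-0.1, -0.5, 1.1]
gripper_width: 0.0397
gripper_force: 0.0
```

Request:
{"op": "apply_moves", "data": {
  "targets": [
    [0, -0.0392, 0.0015, 0, 0, 0, -0.05],
    [0, -0.0392, 0.0015, 0, 0, 0, -0.05],
    [0, -0.0392, 0.0015, 0, 0, 0, -0.05],
    [0, -0.0392, 0.0015, 0, 0, 0, -0.05],
    [0, -0.0392, 0.0015, 0, 0, 0, -0.05],
    [0, -0.0392, 0.0015, 0, 0, 0, -0.05],
    [0, -0.0392, 0.0015, 0, 0, 0, -0.05],
    [0, -0.0392, 0.0015, 0, 0, 0, -0.05],
    [0, -0.0392, 0.0015, 0, 0, 0, -0.05],
    [0, -0.0392, 0.0015, 0, 0, 0, -0.05],
    [0, -0.0392, 0.0015, 0, 0, 0, -0.05],
    [0, -0.0392, 0.0015, 0, 0, 0, -0.05],
    [0, -0.0392, 0.0015, 0, 0, 0, -0.05],
    [0, -0.0392, 0.0015, 0, 0, 0, -0.05],
    [0, -0.0392, 0.0015, 0, 0, 0, -0.05],
    [0, -0.0392, 0.0015, 0, 0, 0, -0.05],
    [0, -0.0392, 0.0015, 0, 0, 0, -0.05],
    [0, -0.0392, 0.0015, 0, 0, 0, -0.05],
    [0, -0.0392, 0.0015, 0, 0, 0, -0.05],
    [0, -0.0392, 0.0015, 0, 0, 0, -0.05]
  ]
}}

```text
time_s: 2.43
tcp_pos: [0.4535, 0.2107, 0.4011]
eef_rot: [180.0, -0.0, -64.9]
contact_force: [0.7, 0.6, 0.2]
gripper_width: 0.0003
gripper_force: 0.0
```

```bash
cat >> h.py <<'E'
from scipy.spatial.transform import Rotation as Ro
from scipy.linalg import logm,expm
def cur():
    s=get_state(); T=np.eye(4); T[:3,:3]=Ro.from_euler('xyz',s['eef_rot'],degrees=True).as_matrix(); T[:3,3]=s['tcp_pos']; return T
def row(A,B,n):
    M=expm(np.real(logm(np.linalg.inv(A)@B))/n)
    return np.r_[M[:3,3],Ro.from_matrix(M[:3,:3]).as_rotvec()/(np.pi/2)].round(4)
E
python3 - <<'E'
from h import *
c=np.load('top0.npz');d=c['range_z'];v,u=np.mgrid[:400,:640]
p=np.stack([(u-c['camera_matrix'][0,2])/c['camera_matrix'][0,0]*d,(v-c['camera_matrix'][1,2])/c['camera_matrix'][0,0]*d,d],-1)@c['T'][:3,:3].T+c['T'][:3,3]
m=(u>235)&(u<285)&(v>248)&(v<292)&(c['frame'].max(-1)<60)&(p[...,2]>.085)
q=p[m];print(len(q),q.min(0),q.max(0))
mu=q.mean(0);_,_,V=np.linalg.svd(q-mu,full_matrices=False);a=V[0]*np.sign(V[0][0]);print(mu,a,np.degrees(np.arctan2(a[1],a[0])))
t=(q-mu)@a;print(np.percentile(t,[0,2,50,98,100]))
s=(q-mu)@np.cross(a,[0,0,1]);print('width',np.percentile(s,[1,50,99]))
m=(u>285)&(u<345)&(v>190)&(v<252)&(p[...,2]>.082)&(p[...,2]<.115)
print(get_state()['joints'])
E
```

```text
464 [0.37845246 0.02959705 0.09104297] [0.45910982 0.13377933 0.12818139]
[0.41860011 0.08876187 0.10882917] [ 0.61189623 -0.76227385 -0.21100137] -51.24511886782912
[-0.05167046 -0.04972549 -0.0007478   0.05350305  0.07101994]
width [-1.28354281e-02  8.73838865e-05  1.20697908e-02]
[ 4.74688992e+01  3.01799595e-02 -4.95064281e+00 -6.60093132e-03
 -8.50660633e+01 -2.23335038e+01]
```

```bash
cat >> h.py <<'E'
YAW=np.radians(-51.2); D=np.array([np.cos(YAW),np.sin(YAW),0]); MID=np.array([.4178,.0893,.098]); PIV=MID+.322*D; PIV[2]=.075
def G(th=0):
    a=.2+th; X=D*np.cos(a)-np.array([0,0,np.sin(a)]); Y=np.cross([0,0,1.],D); Z=np.cross(X,Y)
    T=np.eye(4); T[:3,:3]=np.c_[X,Y,Z]
    T[:3,3]=PIV-D*(.322*np.cos(th)-.023*np.sin(th))+np.array([0,0,.322*np.sin(th)+.023*np.cos(th)]); return T
def tool(gx,gz,th=0,dz=0):
    g=G(th); T=np.eye(4); T[:3,:3]=np.c_[g[:3,2],-g[:3,1],g[:3,0]]; T[:3,3]=g[:3,3]+gx*g[:3,0]+gz*g[:3,2]+[0,0,dz]; return T
E
python3 - <<'E'
from h import *
A=cur();B=tool(-.175,-.045,0,.16);print(B[:3,3],row(A,B,16))
C=tool(-.175,-.045);print(C[:3,3],row(B,C,6));print(row(C,tool(-.029,-.042),8))
E
```

```text
[0.30472823 0.22993292 0.24866414] [-0.0112  0.0079  0.0042  0.0065  0.0543 -0.0079]
[0.30472823 0.22993292 0.08866414] [-0.0261  0.      0.0053  0.      0.      0.    ]
[0.0004 0.     0.0182 0.     0.     0.    ]
```

Request:
{"op": "apply_moves", "data": {
  "targets": [
    [0, -0.009, 0.0063, 0.0034, 0.0052, 0.0434, -0.0063],
    [0, -0.009, 0.0063, 0.0034, 0.0052, 0.0434, -0.0063],
    [0, -0.009, 0.0063, 0.0034, 0.0052, 0.0434, -0.0063],
    [0, -0.009, 0.0063, 0.0034, 0.0052, 0.0434, -0.0063],
    [0, -0.009, 0.0063, 0.0034, 0.0052, 0.0434, -0.0063],
    [0, -0.009, 0.0063, 0.0034, 0.0052, 0.0434, -0.0063],
    [0, -0.009, 0.0063, 0.0034, 0.0052, 0.0434, -0.0063],
    [0, -0.009, 0.0063, 0.0034, 0.0052, 0.0434, -0.0063],
    [0, -0.009, 0.0063, 0.0034, 0.0052, 0.0434, -0.0063],
    [0, -0.009, 0.0063, 0.0034, 0.0052, 0.0434, -0.0063],
    [0, -0.009, 0.0063, 0.0034, 0.0052, 0.0434, -0.0063],
    [0, -0.009, 0.0063, 0.0034, 0.0052, 0.0434, -0.0063],
    [0, -0.009, 0.0063, 0.0034, 0.0052, 0.0434, -0.0063],
    [0, -0.009, 0.0063, 0.0034, 0.0052, 0.0434, -0.0063],
    [0, -0.009, 0.0063, 0.0034, 0.0052, 0.0434, -0.0063],
    [0, -0.009, 0.0063, 0.0034, 0.0052, 0.0434, -0.0063],
    [0, -0.009, 0.0063, 0.0034, 0.0052, 0.0434, -0.0063],
    [0, -0.009, 0.0063, 0.0034, 0.0052, 0.0434, -0.0063],
    [0, -0.009, 0.0063, 0.0034, 0.0052, 0.0434, -0.0063],
    [0, -0.009, 0.0063, 0.0034, 0.0052, 0.0434, -0.0063]
  ]
}}

```text
time_s: 4.1
tcp_pos: [0.3055, 0.2287, 0.247]
eef_rot: [-179.6, -78.7, -51.8]
contact_force: [-0.3, 0.0, 0.3]
gripper_width: 0.0003
gripper_force: 0.0
```

Run:
```python
from h import *
A=cur();B=tool(-.175,-.045,0,.16);print(get_state()['joints'],A.round(3),row(A,B,1),row(A,tool(-.175,-.045),8))
```

```text
[ 99.59459764  26.33884641 -47.64524122  28.40552224 -92.73915581
 -82.38788296] [[ 0.121 -0.782  0.611  0.305]
 [-0.154 -0.623 -0.766  0.229]
 [ 0.981 -0.001 -0.196  0.247]
 [ 0.     0.     0.     1.   ]] [ 0.0014 -0.0002 -0.0017  0.0024 -0.0014 -0.0014] [-0.0194 -0.      0.0037  0.0003 -0.0002 -0.0002]
```

Request:
{"op": "apply_moves", "data": {
  "targets": [
    [0, -0.0194, 0, 0.0037, 0, 0, 0],
    [0, -0.0194, 0, 0.0037, 0, 0, 0],
    [0, -0.0194, 0, 0.0037, 0, 0, 0],
    [0, -0.0194, 0, 0.0037, 0, 0, 0],
    [0, -0.0194, 0, 0.0037, 0, 0, 0],
    [0, -0.0194, 0, 0.0037, 0, 0, 0],
    [0, -0.0194, 0, 0.0037, 0, 0, 0],
    [0, -0.0194, 0, 0.0037, 0, 0, 0],
    [0, 0, 0, 0, 0, 0, 0]
  ]
}}

```text
time_s: 4.85
tcp_pos: [0.3047, 0.23, 0.0872]
eef_rot: [179.8, -78.7, -51.3]
contact_force: [0.8, -0.1, -0.2]
gripper_width: 0.0006
gripper_force: 0.0
```

Run:
```python
from h import *
A=cur();print(get_state()['joints'],A[:3,3],row(A,tool(-.175,-.045),1),row(A,tool(-.029,-.042),8))
snap('side','s1')
a=snap('wrist','w1')['frame']; b=np.load('s1.npz')['frame']
cv2.imwrite('pics/m1.png',cv2.resize(np.vstack([a,b])[:,:,::-1],(480,600)))
```

```text
[ 99.38182588  44.63351649 -49.36123343  29.57581642 -75.17243777
 -91.96127075] [0.30470018 0.23002498 0.08720894] [ 0.0014  0.     -0.0002  0.0032 -0.0013 -0.0001] [ 0.0005 -0.      0.0182  0.0004 -0.0002 -0.    ]
```

View pics/m1.png

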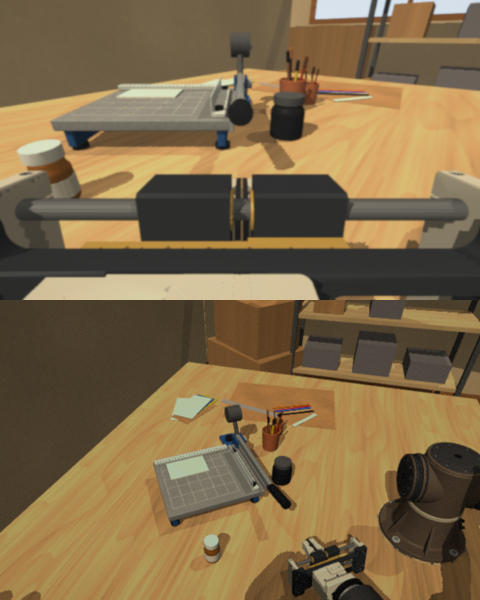

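Wrist view: the handle's end at (240,110) lines up with the closed fingertips at (241,205). The side view shows the gripper low and clear of the bottle.

Request:
{"op": "apply_moves", "data": {
  "targets": [
    [0, 0.0005, 0, 0.0182, 0, 0, 0],
    [0, 0.0005, 0, 0.0182, 0, 0, 0],
    [0, 0.0005, 0, 0.0182, 0, 0, 0],
    [0, 0.0005, 0, 0.0182, 0, 0, 0],
    [0, 0.0005, 0, 0.0182, 0, 0, 0],
    [0, 0.0005, 0, 0.0182, 0, 0, 0],
    [0, 0.0005, 0, 0.0182, 0, 0, 0],
    [0, 0.0005, 0, 0.0182, 0, 0, 0],
    [0, 0, 0, 0, 0, 0, 0]
  ]
}}

```text
time_s: 5.7
tcp_pos: [0.3963, 0.1493, 0.0635]
eef_rot: [178.7, -79.0, -52.3]
contact_force: [0.1, 0.1, 0.2]
gripper_width: 0.0001
gripper_force: 0.0
```

Run:
```python
from h import *
A=cur();print(get_state()['joints'],A[:3,3],row(A,tool(-.029,-.025),5))
print(row(tool(-.029,-.025),tool(-.029,-.025,.03),1))
print([tool(-.029,-.025,t)[:3,3].round(3).tolist() for t in (.1,.3,.5,.7,.8)])
a=snap('side','s2')['frame'][200:400,220:480]; cv2.imwrite('pics/s2c.png',cv2.resize(a[:,:,::-1],None,fx=2.8,fy=2.8))
```

```text
[  82.86610637   46.15640023  -58.21807361   46.38157567  -68.80464304
 -100.28896791] [0.39627019 0.14932458 0.06354888] [ 0.0041  0.004   0.0048  0.0054 -0.001  -0.0005]
[ 0.0105  0.     -0.0018  0.     -0.0191  0.    ]
[[0.398, 0.114, 0.115], [0.408, 0.102, 0.184], [0.425, 0.08, 0.249], [0.451, 0.048, 0.307], [0.466, 0.029, 0.333]]
```

View pics/s2c.png

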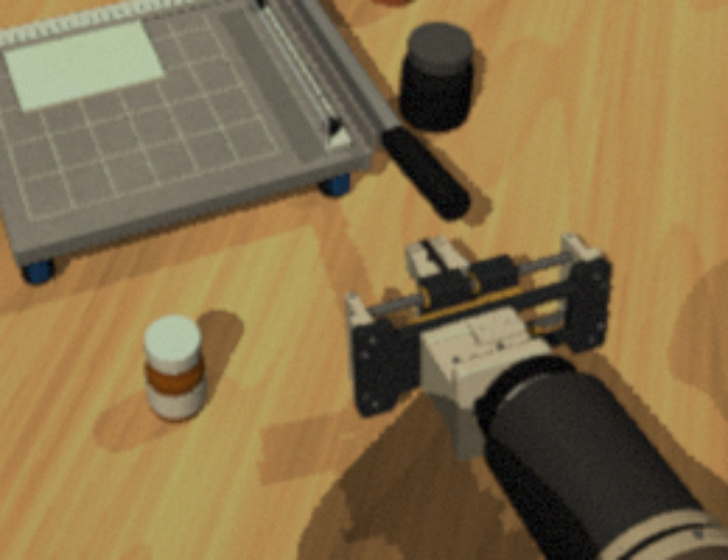

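The gripper stopped short because joint 3 reached its range limit. Yawing the tool 30° moves the wrist further from the base.

```bash
cat >> h.py <<'E'
def toolp(gx,gz,th=0,phi=-30):
    T=tool(gx,gz,th); g=G(th); T[:3,:3]=Ro.from_rotvec(np.radians(phi)*g[:3,2]).as_matrix()@T[:3,:3]; return T
E
python3 - <<'E'
from h import *
A=cur();B=toolp(-.09,-.046);C=toolp(-.03,-.044);print(np.linalg.inv(G())@A[:,3],row(A,B,8),row(B,C,6))
print(B[:3,2],C[:3,3],row(toolp(-.03,-.025),toolp(-.03,-.025,.03),1))
E
```

```text
[-0.05286807  0.02060904 -0.04579636  1.        ] [ 0.      0.0037 -0.0039 -0.0383 -0.0005 -0.0005] [ 0.0003 -0.005   0.0087  0.     -0.      0.    ]
[ 0.14216887 -0.97477479 -0.17205269] [0.39389917 0.11902664 0.06083715] [ 0.0105  0.0009 -0.0016  0.     -0.0165 -0.0095]
```

Request:
{"op": "apply_moves", "data": {
  "targets": [
    [0, 0, 0.0037, -0.0039, -0.0383, 0, 0],
    [0, 0, 0.0037, -0.0039, -0.0383, 0, 0],
    [0, 0, 0.0037, -0.0039, -0.0383, 0, 0],
    [0, 0, 0.0037, -0.0039, -0.0383, 0, 0],
    [0, 0, 0.0037, -0.0039, -0.0383, 0, 0],
    [0, 0, 0.0037, -0.0039, -0.0383, 0, 0],
    [0, 0, 0.0037, -0.0039, -0.0383, 0, 0],
    [0, 0, 0.0037, -0.0039, -0.0383, 0, 0],
    [0, 0, 0, 0, 0, 0, 0]
  ]
}}

```text
time_s: 6.5
tcp_pos: [0.3559, 0.1677, 0.0698]
eef_rot: [151.3, -78.9, -52.5]
contact_force: [1.9, 0.8, 0.5]
gripper_width: 0.0006
gripper_force: 0.0
```

Run:
```python
from h import *
A=cur();C=toolp(-.03,-.044);print(get_state()['joints'],np.linalg.inv(G())@A[:,3],row(A,C,6))
```

```text
[ 76.82398924  49.99883432 -34.58841433  21.2196045  -85.30931377
 -82.61786615] [-9.22664772e-02  8.56060812e-04 -4.74467187e-02  1.00000000e+00] [ 0.0005 -0.0051  0.0091  0.     -0.0003 -0.0007]
```

Request:
{"op": "apply_moves", "data": {
  "targets": [
    [0, 0.0005, -0.0051, 0.0091, 0, 0, 0],
    [0, 0.0005, -0.0051, 0.0091, 0, 0, 0],
    [0, 0.0005, -0.0051, 0.0091, 0, 0, 0],
    [0, 0.0005, -0.0051, 0.0091, 0, 0, 0],
    [0, 0.0005, -0.0051, 0.0091, 0, 0, 0],
    [0, 0.0005, -0.0051, 0.0091, 0, 0, 0],
    [0, 0, 0, 0, 0, 0, 0]
  ]
}}

```text
time_s: 7.08
tcp_pos: [0.3949, 0.1146, 0.061]
eef_rot: [150.3, -79.1, -51.5]
contact_force: [-0.2, -0.6, 0.4]
gripper_width: 0.0004
gripper_force: 0.0
```

Run:
```python
from h import *
A=cur();print(get_state()['joints'],get_state()['contact_force'],np.linalg.inv(G())@A[:,3],row(A,toolp(-.03,-.03),1))
a=snap('side','s3')['frame'][200:400,220:480]; cv2.imwrite('pics/s3c.png',cv2.resize(a[:,:,::-1],None,fx=2.8,fy=2.8))
```

```text
[ 70.62847122  50.25569174 -39.62682905  27.69707831 -80.63739458
 -84.48010393] [-0.24858943 -0.6399756   0.44322751] [-0.02608804 -0.00199627 -0.04306964  1.        ] [ 0.0131  0.0002 -0.0043  0.0001 -0.0049 -0.0035]
```

View pics/s3c.png

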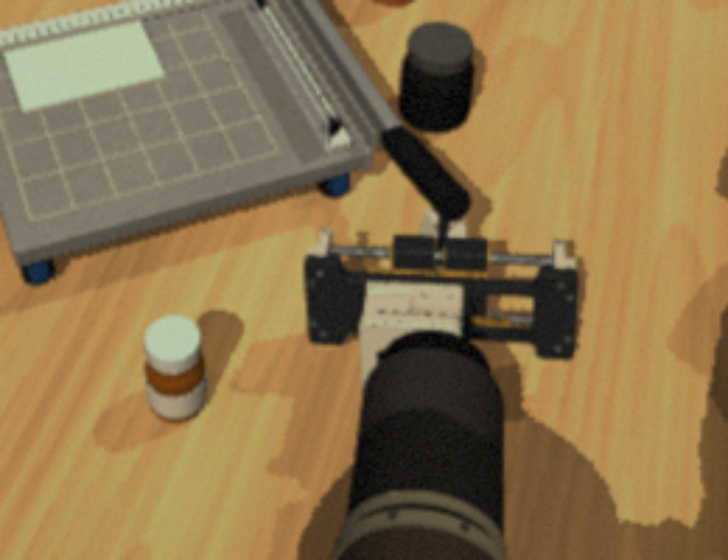

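Fingertips are under the outer end of the handle (at about (440,215) in the crop), with everything else clear. Lifting now.

Request:
{"op": "apply_moves", "data": {
  "targets": [
    [0, 0.004, 0, -0.001, 0, 0, 0],
    [0, 0.004, 0, -0.001, 0, 0, 0],
    [0, 0.003, 0, -0.001, 0, 0, 0],
    [0, 0.003, 0, -0.001, 0, 0, 0],
    [0, 0.003, 0, 0, 0, 0, 0],
    [0, 0.004, 0.0004, -0.0006, 0, -0.0062, -0.0036],
    [0, 0.004, 0.0004, -0.0006, 0, -0.0062, -0.0036],
    [0, 0.005, 0.0005, -0.0008, 0, -0.0083, -0.0047],
    [0, 0.005, 0.0005, -0.0008, 0, -0.0083, -0.0047]
  ]
}}

```text
time_s: 7.88
tcp_pos: [0.3962, 0.1184, 0.0968]
eef_rot: [150.7, -75.9, -51.8]
contact_force: [1.4, 1.6, -2.0]
gripper_width: 0.0005
gripper_force: 1.1
```

Run:
```python
from h import *
A=cur();s=get_state();print(s['joints'],s['contact_force'],np.linalg.inv(G(.055))@A[:,3],A[:3,3])
for t in(0.05,.1,.2):print(np.linalg.inv(G(t))@A[:,3])
snap('top','t4')
print([P('t4',u,v) for u,v in((244,283),(246,281),(260,271),(277,258))])
```

```text
[ 70.45955251  44.71438664 -39.88289856  27.31498837 -82.52107697
 -80.46571467] [ 1.41061851  1.57049769 -1.96534872] [-0.03195162  0.00135794 -0.0278766   1.        ] [0.39617593 0.11836206 0.09675078]
[-0.03229375  0.00135794 -0.02611523  1.        ]
[-0.02847743  0.00135794 -0.04364571  1.        ]
[-0.01824235  0.00135794 -0.07802543  1.        ]
[array([0.3897, 0.1205, 0.1392]), array([0.3942, 0.1166, 0.1341]), array([0.4178, 0.085 , 0.1244]), array([0.4492, 0.0459, 0.1121])]
```

Request:
{"op": "apply_moves", "data": {
  "targets": [
    [0, 0.007, 0.0006, -0.0011, 0, -0.011, -0.0063],
    [0, 0.0088, 0.0008, -0.0013, 0, -0.0138, -0.0079],
    [0, 0.0088, 0.0008, -0.0013, 0, -0.0138, -0.0079],
    [0, 0.0088, 0.0008, -0.0013, 0, -0.0138, -0.0079],
    [0, 0.0088, 0.0008, -0.0013, 0, -0.0138, -0.0079],
    [0, 0.0088, 0.0008, -0.0013, 0, -0.0138, -0.0079],
    [0, 0.0088, 0.0008, -0.0013, 0, -0.0138, -0.0079],
    [0, 0.0088, 0.0008, -0.0013, 0, -0.0138, -0.0079],
    [0, 0.0088, 0.0008, -0.0013, 0, -0.0138, -0.0079],
    [0, 0.0088, 0.0008, -0.0013, 0, -0.0138, -0.0079],
    [0, 0.0088, 0.0008, -0.0013, 0, -0.0138, -0.0079],
    [0, 0.0088, 0.0008, -0.0013, 0, -0.0138, -0.0079]
  ]
}}

```text
time_s: 8.93
tcp_pos: [0.4088, 0.1003, 0.2001]
eef_rot: [150.4, -59.0, -51.5]
contact_force: [0.3, 1.9, -1.0]
gripper_width: 0.0005
gripper_force: 0.7
```

Run:
```python
from h import *
A=cur();s=get_state();print(s['joints'],s['contact_force'],A[:3,3])
for t in(.3,.33,.36):print(np.linalg.inv(G(t))@A[:,3])
print(row(A,toolp(-.03,-.025,.65),12),row(A,toolp(-.03,-.025,.8),18))
```

```text
[ 65.48380625  25.73768054 -38.32659702  26.20960585 -86.42272489
 -61.01000548] [ 0.25241116  1.92205983 -0.96837227] [0.40880703 0.10026966 0.2000991 ]
[-3.48541772e-02 -1.34932252e-04 -9.96046424e-03  1.00000000e+00]
[-3.31529545e-02 -1.34932252e-04 -2.05858931e-02  1.00000000e+00]
[-3.11337822e-02 -1.34932252e-04 -3.11555119e-02  1.00000000e+00]
[ 0.009   0.0007 -0.0012 -0.0002 -0.0142 -0.0083] [ 0.009   0.0007 -0.0013 -0.0001 -0.014  -0.0082]
```

Request:
{"op": "apply_moves", "data": {
  "targets": [
    [0, 0.009, 0.0008, -0.0012, 0, -0.014, -0.0082],
    [0, 0.009, 0.0008, -0.0012, 0, -0.014, -0.0082],
    [0, 0.009, 0.0008, -0.0012, 0, -0.014, -0.0082],
    [0, 0.009, 0.0008, -0.0012, 0, -0.014, -0.0082],
    [0, 0.009, 0.0008, -0.0012, 0, -0.014, -0.0082],
    [0, 0.009, 0.0008, -0.0012, 0, -0.014, -0.0082],
    [0, 0.009, 0.0008, -0.0012, 0, -0.014, -0.0082],
    [0, 0.0072, 0.0006, -0.001, 0, -0.0112, -0.0066],
    [0, 0.0072, 0.0006, -0.001, 0, -0.0112, -0.0066],
    [0, 0.0072, 0.0006, -0.001, 0, -0.0112, -0.0066],
    [0, 0.0072, 0.0006, -0.001, 0, -0.0112, -0.0066],
    [0, 0.0072, 0.0006, -0.001, 0, -0.0112, -0.0066],
    [0, 0.0072, 0.0006, -0.001, 0, -0.0112, -0.0066],
    [0, 0.0072, 0.0006, -0.001, 0, -0.0112, -0.0066],
    [0, 0, 0, 0, 0, 0, 0],
    [0, 0, 0, 0, 0, 0, 0]
  ]
}}

```text
time_s: 10.27
tcp_pos: [0.4438, 0.0544, 0.2983]
eef_rot: [150.2, -40.7, -51.2]
contact_force: [-0.2, -0.6, -1.4]
gripper_width: 0.0005
gripper_force: 0.0
```

Run:
```python
from h import *
A=cur();s=get_state();print(s['joints'],s['contact_force'],A[:3,3])
for t in(.6,.65,.7,.75):print(np.linalg.inv(G(t))@A[:,3])
a=snap('side','s5')['frame']; cv2.imwrite('pics/s5.png',a[:,:,::-1])
```

```text
[ 53.58646615  12.84071285 -29.24849608  24.85233281 -91.33727909
 -35.53062407] [-0.18889642 -0.64353152 -1.37028724] [0.44383986 0.05439023 0.29834246]
[-0.03408191 -0.00158074 -0.00273286  1.        ]
[-0.03143199 -0.00158074 -0.02038192  1.        ]
[-0.02790329 -0.00158074 -0.03787649  1.        ]
[-0.02350464 -0.00158074 -0.05517283  1.        ]
```

View pics/s5.png

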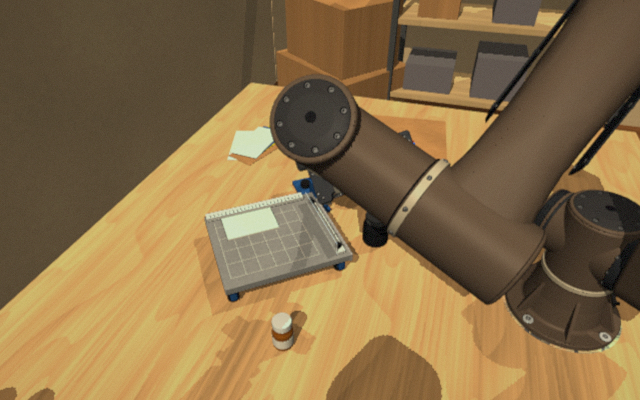

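Side view: the counterweight is now low, at (320,188), and the pad force is zero, so the knife arm seems to be swinging open by itself. I'll let some time pass and check.

Request:
{"op": "apply_moves", "data": {
  "targets": [
    [0, 0, 0, 0, 0, 0, 0],
    [0, 0, 0, 0, 0, 0, 0],
    [0, 0, 0, 0, 0, 0, 0],
    [0, 0, 0, 0, 0, 0, 0],
    [0, 0, 0, 0, 0, 0, 0],
    [0, 0, 0, 0, 0, 0, 0],
    [0, 0, 0, 0, 0, 0, 0],
    [0, 0, 0, 0, 0, 0, 0],
    [0, 0, 0, 0, 0, 0, 0],
    [0, 0, 0, 0, 0, 0, 0]
  ]
}}

```text
time_s: 11.15
tcp_pos: [0.4444, 0.0553, 0.2979]
eef_rot: [150.1, -40.7, -51.1]
contact_force: [-0.0, -1.1, -0.2]
gripper_width: 0.0008
gripper_force: 0.0
```

Run:
```python
from h import *
s=get_state();print(s['contact_force'],s['gripper_force'])
a=snap('wrist','w6')['frame'];b=snap('top','t6')['frame'];cv2.imwrite('pics/m6.png',cv2.resize(np.vstack([a,b])[:,:,::-1],(480,600)))
print(G(1.2)[:3,3])
```

```text
[-0.02736665 -1.08322038 -0.17537129] 0.0
[ 0.55988724 -0.08742089  0.38345081]
```

View pics/m6.png

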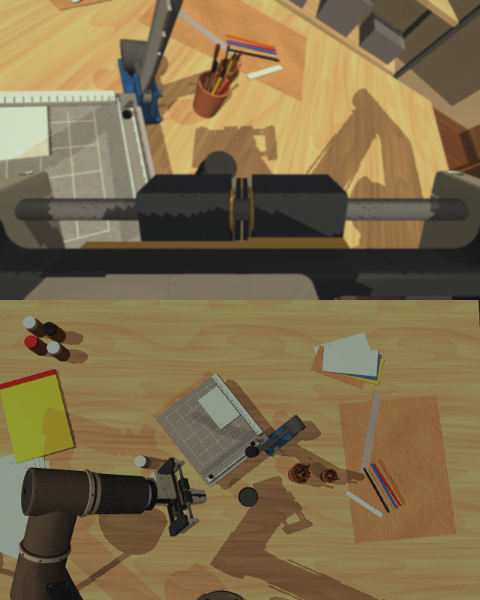

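Wrist and top views: the knife arm stands up steeply, with the handle at (252,451) in the top view, well clear of the fingers. Jar, bottle and pot are in place. I'll back off, then measure the angle.

Request:
{"op": "apply_moves", "data": {
  "targets": [
    [0, 0, 0, -0.015, 0, 0, 0],
    [0, 0, 0, -0.015, 0, 0, 0],
    [0, 0, 0, -0.015, 0, 0, 0],
    [0, 0, 0, -0.015, 0, 0, 0],
    [0, 0, 0, -0.015, 0, 0, 0],
    [0, 0, 0, 0, 0, 0, 0],
    [0, 0, 0, 0, 0, 0, 0],
    [0, 0, 0, 0, 0, 0, 0],
    [0, 0, 0, 0, 0, 0, 0],
    [0, 0, 0, 0, 0, 0, 0],
    [0, 0, 0, 0, 0, 0, 0],
    [0, 0, 0, 0, 0, 0, 0]
  ]
}}

```text
time_s: 12.25
tcp_pos: [0.4467, 0.1114, 0.3471]
eef_rot: [150.1, -40.7, -51.1]
contact_force: [-0.3, 0.5, -0.1]
gripper_width: 0.0007
gripper_force: 0.0
```

Run:
```python
from h import *
snap('top','t7')
g=G(1.2)
print('expected end',g[:3,3]-.055*g[:3,0])
for u,v in((336,201),(334,203),(338,199)):print(P('t7',u,v))
for n,u,v in(('jar',331,262),('bottle',188,215)):print(n,P('t7',u,v),P('top0',u,v))
a,b=np.load('t7.npz')['frame'].astype(int),np.load('top0.npz')['frame'].astype(int)
print('pot diff',abs(a-b)[212:250,384:416].mean(),abs(a-b)[250:275,318:345].mean(),'ref',abs(a-b)[60:100,425:470].mean())
```

```text
expected end [ 0.55402963 -0.08013548  0.43765055]
[ 0.5585 -0.0846  0.437 ]
[ 0.5548 -0.0811  0.4373]
[ 0.562  -0.0881  0.4389]
jar [ 0.4408 -0.0866  0.0854] [ 0.4408 -0.0867  0.0844]
bottle [0.5328 0.1954 0.3832] [0.5535 0.2768 0.075 ]
pot diff 8.062774122807017 14.38962962962963 ref 7.4057407407407405
```

The handle's end is where it should be at 1.2 rad, and the jar and pot are unmoved. The bottle was upright in the earlier side view; it is hidden under the gripper now, with over 0.3 m of clearance.

```bash
python3 -c "
from plant import close_job;print(close_job())"
```

```text
the job is handed in; nothing more can be done
None
```

The card cutter is open: the knife arm stands by itself at its 1.2 rad stop with the robot clear. The jar and brush pot measured unmoved, the bottle was upright in the last views that showed it, and the job is handed in with no verdict shown.

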